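Drive the worn bush out of the bearing block

ROBOT

A 6-joint arm with a two-finger parallel gripper is mounted at the origin on a cart in front of the work surface, level with it; the furniture and walls round the work are solid. World frame = base frame: x ahead of the robot, y to its left, z up, the work surface at z = 0. Lengths are in m, angles in rad, forces in N, time in s.
With the tool pointing down it reaches from about 0.425 to 0.95 m from the base axis. Payload 3.5 kg.
Tool frame: the origin (TCP) lies between the finger pads; the fingertips stand 19 mm ahead of it and the grasp point (between the pads) is the TCP; z points along the fingers, y is the line along which they close (so a half turn about z gives the same grasp; the last joint's range is limited). The gripper opens to 85 mm and grips with 20 to 120 N. Pads are 22 mm wide; open, the fingers measure 114 mm over their backs; the gripper's body (76 mm by 85 mm) begins 54 mm behind the grasp point. The pads swing forward as they close: fully open they stand 13 mm farther back than shut.
Start: joints at [0.977, 0.286, 1.577, -0, 1.279, -0.15], TCP at [0.29, 0.61, 0.25] pointing down, gripper open.
Joint ranges: [-2.77, 2.77], [-0.9, 2.22], [0.21, 2.48], [-1.53, 4.67], [0.24, 2.81], [-2.84, 2.84]. Speed limits (rad/s): [2.79, 2.79, 3.14, 3.14, 3.14, 3.14].

INTERFACE

Orientations are given as a unit quaternion [x, y, z, w].
In Python, from plant import get_state, cams, ctrl gives the robot as it stands. The module is installed in compiled form; this text tells all that it offers.
- The arm moves only by the tool jog_arm, never from a script. Its argument "deltas" is text: rows parted by semicolons, each of 6 numbers parted by spaces: the shift along the world's x, y, z normalised to -1 to 1, where 1 is 0.02 m, then the turn, a rotation vector about the world's x, y, z normalised to -1 to 1, where 1 is 0.1 rad. In form: x y z ax ay az; .... A call has 1 to 20 rows; each row shifts and turns the commanded pose from where the row before left it; what a row does not reach is not made up. A row lasts 1/8 s, in which the tool goes at most 62.5 mm and 10.7 degrees, less where a joint would pass 70% of its speed; a pose out of reach is approached as far as the arm can. A call with a number of a shift or a turn outside -1 to 1 is refused whole. A call with a gripper value outside its range is refused whole. "gripper" is the opening, from 0 (shut) to 1 (fully open), set as the call begins (left out, the last holds). The fingers move at their own pace and stop on an object; "squeeze" is the grip in N (left out, the last holds). Time passes only in rows, so rows that do not move let the fingers close. It gives the time, the measured TCP pose, the force, the opening and the grip force at its end, in the units of the state.
- get_state(): the state, without advancing time (a new reading comes with each control period).
- cams.read_camera(name): name is "scene" or "top" or "wrist"; returns a dict with "color" (384x512x3 uint8, blue, green, red), "vfov" (degrees; the focal length in pixels is half the picture's height over the tangent of half this angle, whatever the lens; pixels are square), "cx", "cy" (the principal point, pixels), "rvec" (rotation vector, rad) and "tvec" (3), from world to camera coordinates, as OpenCV has them. Camera axes: x right, y down, z forward; pixel columns grow to the right and rows downward; lengths in m; the calibration is good to about 2 mm. The wrist camera is an equidistant fisheye: a pixel r from the principal point sees the ray r / f radians off the axis. A picture is of the moment at which its call begins. There is no depth.
- ctrl.sign_off(): hands the job in; it is judged then, once.
The state is a dict: "time": time; "qpos": joint angles; "dq": joint speeds; "joint_efforts": joint torques, N m; "eef_pos": TCP position; "tcp_rot": TCP orientation; "contact_force": force on the tool from outside, world axes, zero at the start; "wrist_torque": the same for the moment, N m; "opening": opening from 0.0 (shut) to 1.0 (fully open); "finger_force": force on a finger pad.
Only numpy, scipy, OpenCV 4.12 (cv2) and the standard library are available. Lean on these libraries where they do the work, as an engineer would, in place of code of your own. Each camera call takes 0.05 s, during which the arm holds its last target. There are 200 camera calls.

TASK

The flanged bronze bush in the bearing block is worn and has to come out. Stand the small yellow bin on the bench under the block's flange side to catch it, and release the lock screw on top (left-hand thread, so it loosens clockwise seen from above) until the white line on its knob meets the red engraved line; then take the thick drift from the cradle and push the bush out from the plain side until it drops into the bin. Finally lay the drift back in its place in the cradle, leaving the bush in the bin, the thin drift in the cradle, and the oil bottle, brown sleeve and tape roll where they stand.

Things in the scene. Friction and masses are not known exactly. Their poses are not given: they have to be found in the camera images.
- block: Grey-blue bearing block bolted to the bench. Origin: centre of its underside; z up; y along the bore, from the plain side (-y) to the bush's flange side (+y). Foot 120 (x) x 28 (y) x 12, bolt heads 22 high at x = -47, +47; web 46 x 24; round boss 52 in diameter, 40 long (y = -20 to 20), round the bore. The boss overhangs the foot by 6 each side, underside at z = 44: the bin's rim fits under it.
- bore_near (a point): Centre of the bore's mouth on the plain side, where the drift goes in (block frame: 0, -20, 70 mm). The bore runs straight through, level, 25.6 in diameter.
- bore_far (a point): Centre of the bore's mouth on the flange side, where the bush comes out (block frame: 0, +20, 70).
- drop_point (a point): Point on the bench where the bush comes down, 16 out from the boss's face on the flange side (block frame: 0, 36, 0). Pushed out slowly, the bush falls 5 to 60 out from that face, so the bin should begin right under the boss's face, long side along the bore.
- lock_knob (a joint): Turn of the lock screw, rad, growing clockwise seen from above (left-hand thread: clockwise loosens and lifts it, 3.2 mm per rad). 0: white line at the black engraved line (block's -x); 1.571: at the red line (block's +y); stop at 1.75. Starts at 0.1 to 0.45. Below about 1.2 its point holds the bush by its groove. Friction 0.13 N m; stays where left.
- knob_top (a point): Centre of the top of the knob's black wing, on the screw's upright axis (block x = y = 0), about 136 above the bench. Wing 42 long, 12 thick, 22 high: pinch it across its 12. Below z = 116 a hub 25 in diameter, under it an engraved collar, 42 in diameter, top at z = 108, with a black line, a red line and an arrow between them.
- knob_mark (a point): White line on the knob: end of the wing that carries it, 20 from the axis, on the top face; the wing lies along the line from knob_top to here.
- bush: Bronze bush, 33 long: outside 24, hole 12, groove 8 wide near the plain end; flange 30 in diameter, 3 thick, at the +y end. Origin: on its axis at the flange's inner face; y towards the flange. Starts in the bore, flange against the boss, plain end 10 inside the plain-side mouth. Light press fit: 5 to 20 N move it once unlocked. 60 g.
- catch_bin: Loose yellow open bin, outer 66 (x) x 110 (y) x 32 high, walls and floor 3; origin: centre of its underside. Can be pinched across its 66. 120 g.
- cradle: Fixed wooden cradle for two drifts, base 146 (x) x 100 (y) x 8, origin: centre of its underside. Cross-bars at y = -33 and 33, 10 thick, carry the handles in notches 30 wide at x = -40 and 40: floor at z = 39, posts up to z = 57. Drifts lie along y, axis at z = 50; open between the bars down to z = 8. Which drift lies in which notch varies.
- drift: The thick drift, steel, 166 long, 240 g. Origin: on its axis at the grip point; y along it towards the working end. Handle 22 in diameter, y = -43 to 42; shank 16 in diameter, 42 to 117; pilot nose 8 in diameter, 117 to 123: it enters the bush's hole and the face at 117 pushes. Centre of mass near y = 12. Starts with its y along the cradle's y.
- drift_face (a point): Centre of the thick drift's pushing face (drift frame: 0, +117, 0). It has to go about 45 into the bore from the plain side to clear the bush out of the far side.
- thin_drift: The other drift: same handle, shank only 8 in diameter from y = +42 to +117, no nose; it would slip through the bush's hole. Leave it.
- oil_bottle: White oil bottle standing upright, 43 in diameter, 141 high; origin: centre of its underside. Leave it.
- sleeve: Brown rectangular sleeve, 22 x 42 x 34 high; origin: centre of its underside. Leave it.
- tape_roll: Roll of white tape lying flat, 93 in diameter, 18 high; origin: centre of its underside. Leave it.
There are look-alikes about, which are no part of the job. There is more than one size of the block; the one meant has the size given above.

How it is judged:
By the outcome, as a careful person would: the job done as asked, in the order asked, and still so for the second after the job is handed in, with the robot touching nothing.
It also fails if it takes over 72 s, if anything falls off the work surface, if the arm or the gripper's body presses on something with over 40 N, if the wrist force passes 120 N, or if a joint passes its speed limit or range.

## Working session

There is one attempt and no reset: what is moved stays moved. The work goes in short steps, Python scripts to look and compute and a tool call to move; the robot and the scene stay as the last step left them, time stands still between calls to the robot, and variables do not carry over. Pictures are saved under pics/ and viewed, at most 10 in all, crops included, and the job is handed in when it is done.

Besides the shell and the picture viewer there is one more tool, called after "Emit:" in YAML: its name, and indented under it one key for each argument. jog_arm: Moves the arm, as the interface text tells. Its arguments: {"type":"object","properties":{"deltas":{"type":"string"},"gripper":{"type":"number"},"squeeze":{"type":"number"}},"required":["deltas"]}

```bash
mkdir -p pics; cat > h.py <<'E'
import numpy as np,cv2,pickle
from scipy.spatial.transform import Rotation as R
def grab(n):
    from plant import cams
    d=cams.read_camera(n); pickle.dump(d,open(f'pics/{n}.pkl','wb')); return d
def load(n): return pickle.load(open(f'pics/{n}.pkl','rb'))
def ray(d,u,v,fish=False):
    h=d['color'].shape[0]; f=h/2/np.tan(np.radians(d['vfov'])/2)
    x=(u-d['cx'])/f; y=(v-d['cy'])/f
    if fish:
        r=np.hypot(x,y); s=np.sin(r)/max(r,1e-9); c=np.array([x*s,y*s,np.cos(r)])
    else: c=np.array([x,y,1.])
    M=cv2.Rodrigues(np.array(d['rvec'],float))[0]; t=np.array(d['tvec'],float).ravel()
    w=M.T@c; return -M.T@t, w/np.linalg.norm(w)
def atz(d,u,v,z,fish=False):
    o,w=ray(d,u,v,fish); return o+w*(z-o[2])/w[2]
def tri(*rs):
    A=sum(np.eye(3)-np.outer(w,w) for o,w in rs); b=sum((np.eye(3)-np.outer(w,w))@o for o,w in rs)
    p=np.linalg.solve(A,b); return p,[np.linalg.norm(np.cross(p-o,w)) for o,w in rs]
def proj(d,p,fish=False):
    M=cv2.Rodrigues(np.array(d['rvec'],float))[0]; c=M@np.array(p)+np.array(d['tvec'],float).ravel()
    h=d['color'].shape[0]; f=h/2/np.tan(np.radians(d['vfov'])/2)
    if fish:
        r=np.hypot(c[0],c[1]); th=np.arctan2(r,c[2]); return d['cx']+f*th*c[0]/r, d['cy']+f*th*c[1]/r
    return d['cx']+f*c[0]/c[2], d['cy']+f*c[1]/c[2]
E
python3 - <<'E'
from h import *
for n in ['scene','top','wrist']:
    d=grab(n); im=d['color']
    print(n,d['vfov'],d['cx'],d['cy'],ray(d,d['cx'],d['cy']))
    cv2.imwrite(f'pics/{n}0.png',cv2.resize(im,(800,600),interpolation=cv2.INTER_CUBIC))
E
```

```text
scene 55.642680017306674 259.62664341232806 193.44641393158588 (array([-0.03742996, -0.44526303,  0.78512923]), array([ 0.62344951,  0.41249291, -0.664199  ]))
top 42.04354655904365 257.46560317407165 185.9382128856885 (array([ 0.22952211, -0.02095137,  1.91409588]), array([ 0.21336326,  0.00619254, -0.97695331]))
wrist 65.70646984690485 256.69529913318064 189.49058217429695 (array([0.22334634, 0.64086517, 0.37283152]), array([ 0.25735217, -0.12542917, -0.95814267]))
```

View pics/scene0.png

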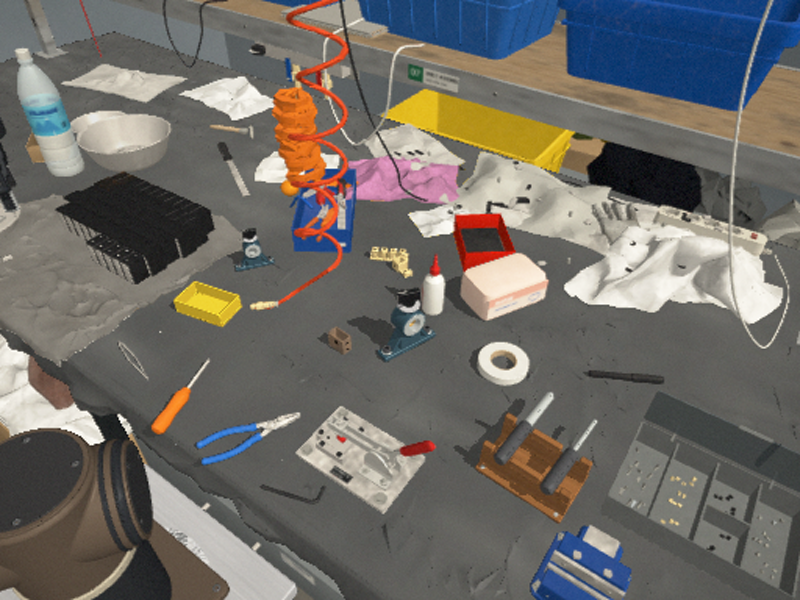

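View pics/top0.png

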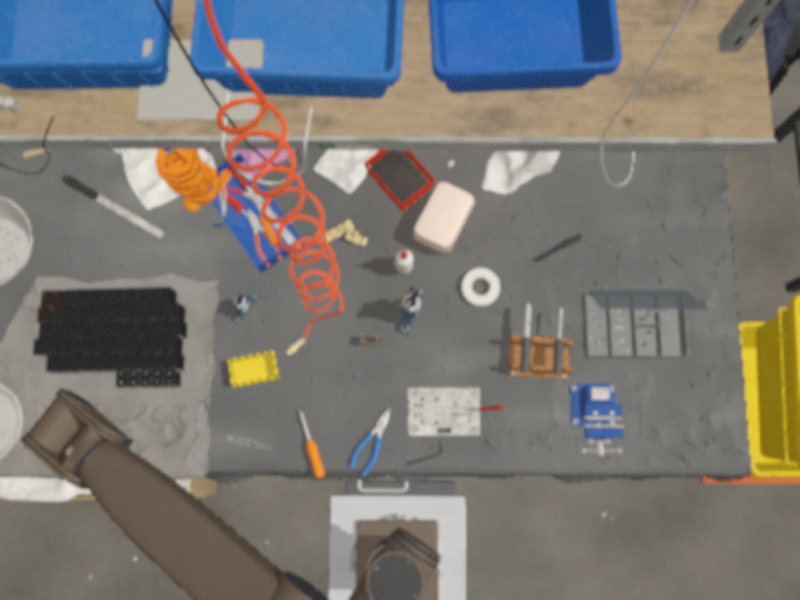

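The scene shows the larger block at about (405,330), with the bush's flange facing the camera's right and the knob above it at (408,298). The bin is at (208,303), the cradle at (535,465) with the thick drift on the left (525,425), the bottle at (433,290), and a smaller decoy block at (253,250). I'll get rough positions first, then look closer with the wrist camera.

```bash
python3 - <<'E'
from h import *
s=load('scene');t=load('top')
k=.64
P=dict(knob=((408,293),(412,293),.136),bin=((205,318),(253,370),.0),cradle=((530,480),(541,357),.0),bottle=((433,310),(403,265),0),sleeve=((340,345),(365,340),0),drifttip=((548,396),(527,307),.05))
for n,(a,b,z) in P.items():
    print(n,atz(s,a[0]*k,a[1]*k,z).round(3),atz(t,b[0]*k,b[1]*k,z).round(3),tri(ray(s,a[0]*k,a[1]*k),ray(t,b[0]*k,b[1]*k))[0].round(3))
im=np.zeros((600,800,3),np.uint8)
def tile(d,c,w,x,y):
    p=d['color'][int(c[1]-w/2):int(c[1]+w/2),int(c[0]-w/2):int(c[0]+w/2)]; im[y:y+300,x:x+266]=cv2.resize(p,(300,300),interpolation=cv2.INTER_CUBIC)[:,17:283]
tile(s,(258,208),80,0,0);tile(s,(132,190),80,267,0);tile(s,(342,292),90,534,0)
tile(t,(262,200),50,0,300);tile(t,(162,235),50,267,300);tile(t,(345,217),64,534,300)
cv2.imwrite('pics/c1.png',im)
from plant import get_state
print(get_state())
E
```

```text
knob [ 0.594 -0.032  0.136] [ 0.612 -0.032  0.136] [ 0.611 -0.028  0.124]
bin [0.425 0.34  0.   ] [0.446 0.357 0.   ] [ 0.445  0.364 -0.027]
cradle [ 0.472 -0.348  0.   ] [ 0.482 -0.351  0.   ] [ 0.481 -0.35  -0.011]
bottle [ 0.713 -0.017  0.   ] [ 0.714 -0.01   0.   ] [ 0.717 -0.012 -0.006]
sleeve [0.525 0.074 0.   ] [0.522 0.083 0.   ] [ 0.525  0.08  -0.006]
drifttip [ 0.599 -0.312  0.05 ] [ 0.597 -0.313  0.05 ] [ 0.597 -0.312  0.052]
{'time': 0.15, 'qpos': array([ 9.77000589e-01,  2.87001332e-01,  1.57782952e+00,  7.56830614e-06,
        1.27857052e+00, -1.50018574e-01]), 'dq': array([-2.90206997e-04, -3.73908250e-03, -3.78962060e-03,  1.73995425e-03,
       -1.34432272e-05, -5.99282307e-04]), 'joint_efforts': array([ 5.04228283e-04, -4.06602752e+01, -2.93141663e+01, -1.31106990e-04,
        3.89248948e-03,  7.25687563e-07]), 'eef_pos': array([0.28953417, 0.60923592, 0.24924484]), 'tcp_rot': array([ 2.20073272e-01,  9.75482925e-01, -8.41218597e-04, -3.32013336e-04]), 'contact_force': array([-0.11139441,  0.12601306,  0.2405671 ]), 'wrist_torque': array([ 0.05284145,  0.04964781, -0.02375842]), 'finger_force': 0.0, 'opening': 1.001210208573641}
```

View pics/c1.png

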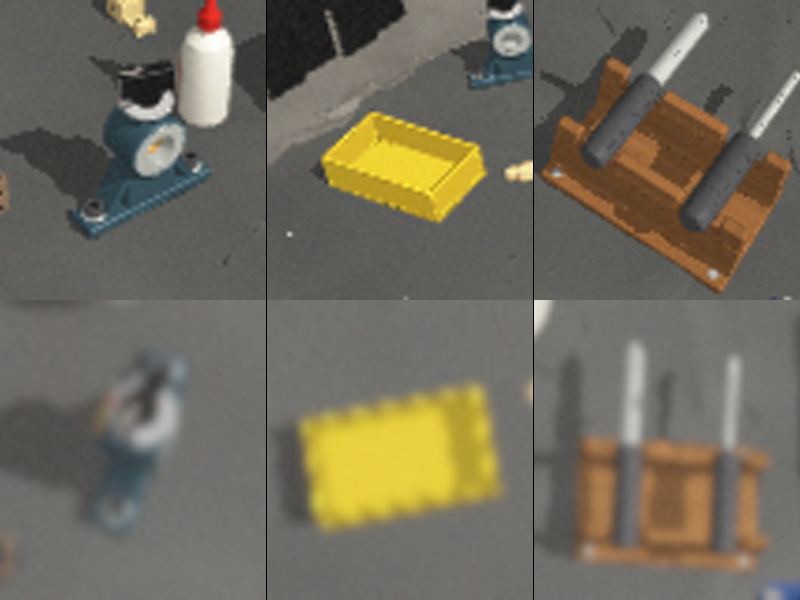

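The block's bore runs roughly along world +y with the flange on +y (gold rim on its left in the top view). Block yaw is about −19°, bin yaw about +11°, and the thick drift is the left one in the cradle with its tip towards +x. I'll move over the bin to look closer.

Emit:
jog_arm:
  deltas: "0.6 -0.96 0 0 0 -0.72; 0.6 -0.96 0 0 0 -0.72; 0.6 -0.96 0 0 0 -0.72; 0.6 -0.96 0 0 0 -0.72; 0.6 -0.96 0 0 0 -0.72; 0.6 -0.96 0 0 0 -0.72; 0.6 -0.96 0 0 0 -0.72; 0.6 -0.96 0 0 0 -0.72; 0.6 -0.96 0 0 0 -0.72; 0.6 -0.96 0 0 0 -0.72; 0.6 -0.96 0 0 0 -0.72; 0.6 -0.96 0 0 0 -0.72; 0.6 -0.96 0 0 0 -0.72; 0 0 0 0 0 0"
  gripper: 1

```text
time: 1.9
eef_pos: [0.4467, 0.3585, 0.2504]
tcp_rot: [0.638, 0.77, 0.0, 0.0]
contact_force: [-0.2, 0.3, 0.0]
opening: 1.0
finger_force: 0.0
```

```bash
python3 - <<'E'
from h import *
s=load('scene');t=load('top');k=.64
for a,b in (((258,304),(293,350)),((336,262),(338,310)),((300,235),(300,290))): print(tri(ray(s,a[0]*k,a[1]*k),ray(t,b[0]*k,b[1]*k)))
d=grab('wrist'); cv2.imwrite('pics/w1.png',cv2.resize(d['color'],(800,600),interpolation=cv2.INTER_CUBIC))
E
```

```text
(array([0.49205715, 0.25452831, 0.03349413]), [np.float64(0.0012646483333797307), np.float64(0.0012646483333796678)])
(array([0.57813259, 0.13162938, 0.13810025]), [np.float64(0.010632815180174211), np.float64(0.01063281518017413)])
(array([0.61287516, 0.23148806, 0.14094843]), [np.float64(0.00497281291922068), np.float64(0.004972812919220536)])
```

View pics/w1.png

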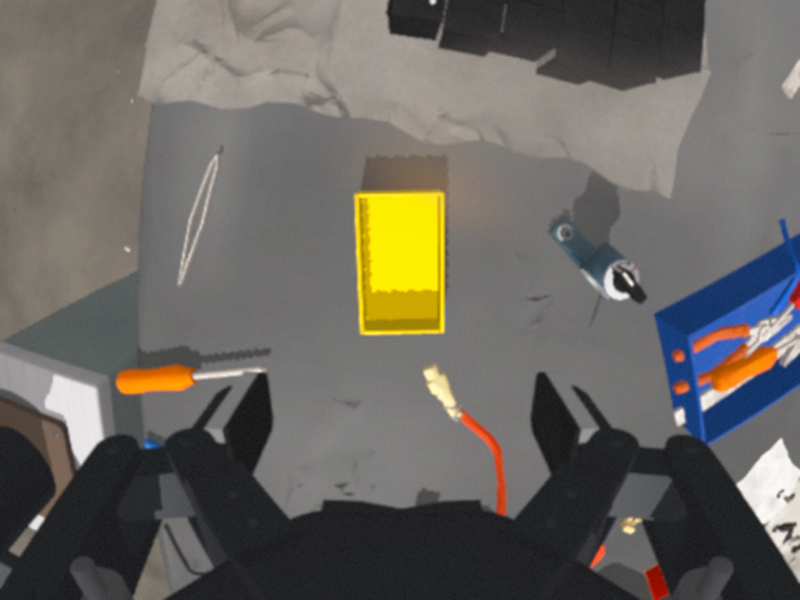

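The wrist view shows the bin's rim corners at (355,193), (443,191), (444,333) and (360,334), with the hose nozzle at (435,375) and the hose running off to the lower right.

```bash
cat >> h.py <<'E'
def rect(d,z,fish=True):
    "yellow bin's rim outline -> centre, long-axis angle, size"
    hsv=cv2.cvtColor(d['color'],cv2.COLOR_BGR2HSV); m=cv2.inRange(hsv,(22,120,70),(36,255,255))
    m=cv2.morphologyEx(m,cv2.MORPH_CLOSE,np.ones((3,3))); cs,_=cv2.findContours(m,0,2); c=max(cs,key=cv2.contourArea)[:,0]
    P=np.array([atz(d,u,v,z,fish)[:2] for u,v in c]).astype(np.float32)
    (x,y),(w,h),a=cv2.minAreaRect(P*1000); 
    if w>h: w,h,a=h,w,a-90   # a: angle of the short side
    return x,y,w,h,a
E
python3 - <<'E'
from h import *
d=load('wrist');k=.64
C=[atz(d,u*k,v*k,.032,True) for u,v in ((355,193),(443,191),(444,333),(360,334))]
for c in C: print(c.round(4))
print(np.mean(C,0),rect(d,.032))
from plant import get_state
s=get_state(); print(s['eef_pos'],R.from_quat(s['tcp_rot']).as_matrix().round(3),s['qpos'].round(3))
E
```

```text
[0.4038 0.4009 0.032 ]
[0.467  0.4144 0.032 ]
[0.4909 0.306  0.032 ]
[0.4257 0.2927 0.032 ]
[0.44681784 0.35348908 0.032     ] (446.25872802734375, 354.17681884765625, 66.92139434814453, 112.1783447265625, 11.887200355529785)
[0.44622126 0.35923608 0.25037682] [[-0.188  0.982 -0.   ]
 [ 0.982  0.188  0.   ]
 [ 0.    -0.    -1.   ]] [0.501 0.063 1.832 0.    1.247 0.312]
```

Emit:
jog_arm:
  deltas: "0 -0.25 -1 0 0 0.2; 0 0 -1 0 0 0; 0 0 -1 0 0 0; 0 0 -1 0 0 0; 0 0 -1 0 0 0; 0 0 -1 0 0 0; 0 0 -1 0 0 0; 0 0 -1 0 0 0; 0 0 -1 0 0 0; 0 0 -1 0 0 0; 0 0 -0.8 0 0 0; 0 0 -0.5 0 0 0; 0 0 0 0 0 0"
  gripper: 1

```text
time: 3.58
eef_pos: [0.4454, 0.3548, 0.0235]
tcp_rot: [0.629, 0.778, -0.001, -0.0]
contact_force: [0.4, 0.4, 0.9]
opening: 0.998
finger_force: 0.0
```

Emit:
jog_arm:
  deltas: "0 0 0 0 0 0; 0 0 0 0 0 0; 0 0 0 0 0 0; 0 0 0 0 0 0; 0 0 0 0 0 0"
  gripper: 0.5
  squeeze: 30

```text
time: 4.2
eef_pos: [0.4465, 0.3554, 0.0253]
tcp_rot: [0.629, 0.778, 0.001, 0.0]
contact_force: [-0.0, 0.7, 4.7]
opening: 0.766
finger_force: 36.1
```

Emit:
jog_arm:
  deltas: "0 0 0.5 0 0 0; 0 0 1 0 0 0; 0 0 1 0 0 0; 0 0 1 0 0 0; 0 -0.9 1 0 0 -0.45; 0 -1 0.5 0 0 -0.45; 0 -1 0 0 0 -0.45; 0 -1 0 0 0 -0.45; 0 -1 0 0 0 -0.45; 0 -1 0 0 0 -0.45; 0 -1 0 0 0 -0.45; 0 -1 0 0 0 -0.45; 0 -1 0 0 0 -0.45; 0 -1 0 0 0 -0.45; 0 -1 0 0 0 -0.45; 0 -1 0 0 0 -0.4; 0 0 0 0 0 0"

```text
time: 6.32
eef_pos: [0.4454, 0.1157, 0.1239]
tcp_rot: [0.813, 0.582, -0.0, -0.0]
contact_force: [-0.1, -0.7, -1.6]
opening: 0.763
finger_force: 35.3
```

```bash
python3 - <<'E'
from h import *
d=grab('wrist'); pickle.dump(d,open('pics/w2.pkl','wb')); s=grab('scene')
im=np.zeros((600,800,3),np.uint8)
im[:450,:600]=cv2.resize(d['color'],(600,450),interpolation=cv2.INTER_CUBIC)
cv2.imwrite('pics/w2.png',cv2.resize(d['color'],(800,600),interpolation=cv2.INTER_CUBIC))
E
```

```text
(no output)
```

View pics/w2.png

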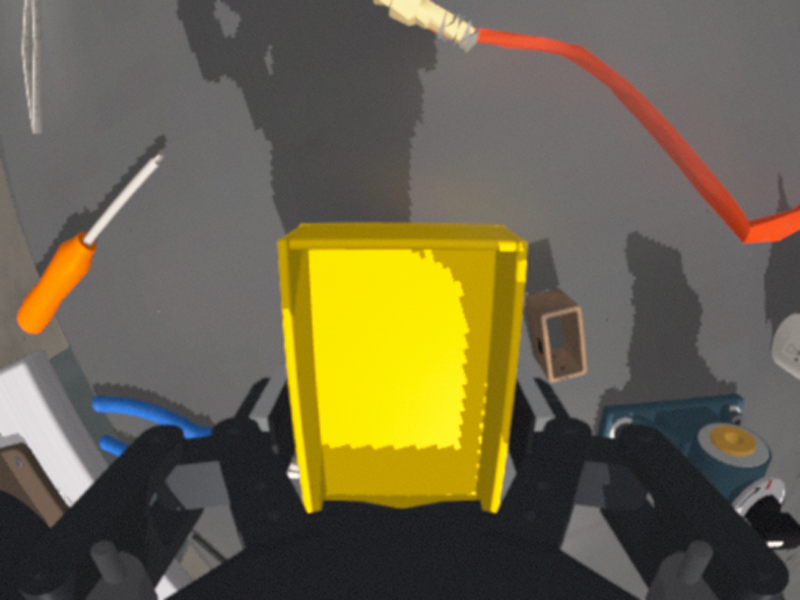

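The view shows the bin held square. The block's rear foot edge runs (603,408)–(742,395), the bush flange centre is at (735,440), the knob at (770,510), the sleeve at (556,335) and the hose kink at (745,235).

```bash
python3 - <<'E'
from h import *
d=load('w2');k=.64
def w(u,v,z): return atz(d,u*k,v*k,z,True)
a=w(603,408,.012);b=w(742,395,.012);print('foot edge',a,b,np.linalg.norm(b-a),np.degrees(np.arctan2(*(b-a)[1::-1])))
f=w(735,440,.07);print('flange',f)
print('kink',w(745,235,0.0),w(745,235,.05), 'sleeve',w(563,340,.034))
s=load('scene'); s0=s
# block frame from yaw & flange
yaw=np.arctan2(*(b-a)[1::-1]); 
mid=(a+b)/2; yb=np.array([-np.sin(yaw),np.cos(yaw)])
print('origin by foot',mid[:2]-yb*.014,'by flange',f[:2]-yb*.023)
cv2.imwrite('pics/s2.png',cv2.resize(load('scene')['color'][130:280,170:370],(800,600),interpolation=cv2.INTER_CUBIC))
E
```

```text
foot edge [0.54202204 0.00792395 0.012     ] [ 0.65473649 -0.03161541  0.012     ] 0.11944834641820011 -19.330475197093307
flange [ 0.60526982 -0.0090433   0.07      ]
kink [0.67288358 0.08155465 0.        ] [0.63154033 0.10238904 0.05      ] sleeve [0.51942672 0.07484804 0.034     ]
origin by foot [ 0.59374503 -0.02505648] by flange [ 0.59765644 -0.03074668]
```

View pics/s2.png

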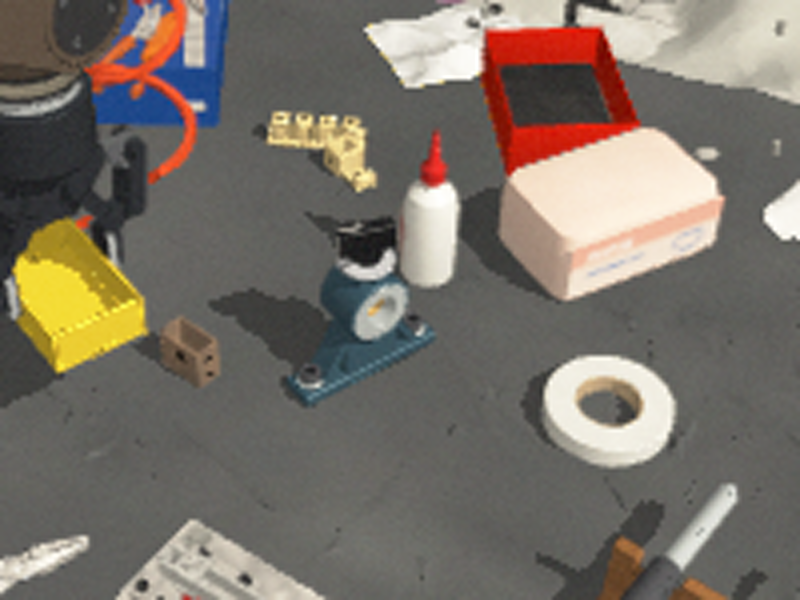

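The scene crop shows the block's front foot corners at (308,404) and (435,338), bore mouth centre at (381,310), and knob wing top around (366,228). I'll fit the block pose by least squares on all of these.

```bash
cat > fit.py <<'E'
from h import *
from scipy.optimize import least_squares
d=load('w2');s=load('scene')
S=lambda u,v:(170+u/4,130+v/4)
k=.64
obs=[(d,1,(603*k,408*k),(-.06,.014,.012)),(d,1,(742*k,395*k),(.06,.014,.012)),(d,1,(735*k,440*k),(0,.023,.07)),
(s,0,S(308,404),(-.06,-.014,0)),(s,0,S(435,337),(.06,-.014,.0)),(s,0,S(381,311),(0,-.02,.07)),(s,0,S(311,372),(-.047,0,.022)),(s,0,S(414,322),(.047,0,.022))]
def W(q,p):
    c,n=np.cos(q[2]),np.sin(q[2]); return (q[0]+c*p[0]-n*p[1],q[1]+n*p[0]+c*p[1],p[2])
def res(q): return np.concatenate([np.subtract(proj(D,W(q,p),f),o) for D,f,o,p in obs])
r=least_squares(res,[.597,-.03,-.33],loss='soft_l1')
if __name__=='__main__':
    print(r.x,np.degrees(r.x[2]));print(res(r.x).reshape(-1,2).round(1))
    for Q in (obs[:3],obs[3:]):
        obs[:],old=Q,list(obs);q=least_squares(res,r.x).x;print(q,res(q).round(1));obs[:]=old
    print('knobtop scene px',proj(s,W(r.x,(0,0,.136))), 'bin ctr',W(r.x,(0,.072,0)))
E
python3 fit.py
```

```text
[ 0.59708427 -0.0289071  -0.32336687] -18.527556924153252
[[ 2.9  2.7]
 [ 2.3  1. ]
 [-0.6 -1.2]
 [-0.9  1.7]
 [-0.5  1.3]
 [-0.7  0.3]
 [-0.8 -0.3]
 [-1.1 -1. ]]
[ 0.59486439 -0.02689296 -0.34262663] [ 1.1  0.8  0.8  1.2 -2.  -2. ]
[ 0.59990028 -0.02980522 -0.33113178] [-0.2  1.2  0.4  1.   0.1 -0.1 -0.  -0.8 -0.2 -1.3]
knobtop scene px (np.float64(260.87461029315244), np.float64(186.62534771897617)) bin ctr (np.float64(0.6199630387415267), np.float64(0.03936121175115864), 0)
```

```bash
python3 - <<'E'
from h import *
d=load('w2');t=load('top');k=.64
for b in ((342,305),(342,312),(335,316),(328,320)):
  p,e=tri(ray(d,745*k,235*k,True),ray(t,b[0]*k,b[1]*k)); print(b,p.round(3),e[0].round(4), atz(t,b[0]*k,b[1]*k,0.).round(3),atz(t,b[0]*k,b[1]*k,.1).round(3))
E
```

```text
(342, 305) [0.586 0.13  0.109] 0.0037 [0.61  0.142 0.   ] [0.59  0.133 0.1  ]
(342, 312) [0.569 0.132 0.124] 0.0015 [0.592 0.141 0.   ] [0.573 0.133 0.1  ]
(335, 316) [0.554 0.143 0.146] 0.0017 [0.582 0.159 0.   ] [0.563 0.149 0.1  ]
(328, 320) [0.538 0.155 0.167] 0.0049 [0.571 0.176 0.   ] [0.554 0.165 0.1  ]
```

Emit:
jog_arm:
  deltas: "1 -0.78 0 0 0 0; 1 -0.78 0 0 0 0; 1 -0.78 0 0 0 0; 1 -0.78 0 0 0 0; 1 0 0 0 0 0; 1 0 0 0 0 0; 1 0 0 0 0 0; 1 0 0 0 0 0; 1 0 0 0 0 0; 0 0 0 0 0 0"

```text
time: 7.68
eef_pos: [0.6276, 0.0542, 0.1241]
tcp_rot: [0.812, 0.584, 0.0, 0.0]
contact_force: [1.2, 0.2, -1.0]
opening: 0.765
finger_force: 35.3
```

```bash
python3 - <<'E'
from h import *
from plant import get_state
print(get_state()['eef_pos'],get_state()['contact_force'])
d=grab('wrist'); pickle.dump(d,open('pics/w3.pkl','wb')); s=grab('scene')
im=np.zeros((600,800,3),np.uint8)
im[:384,:512]=d['color']
im[300:600,400:800]=cv2.resize(s['color'][120:270,160:360],(400,300),interpolation=cv2.INTER_CUBIC)
cv2.imwrite('pics/w3.png',im)
E
```

```text
[0.62764194 0.05415434 0.12411775] [ 1.18480183  0.24695274 -0.99236471]
```

View pics/w3.png

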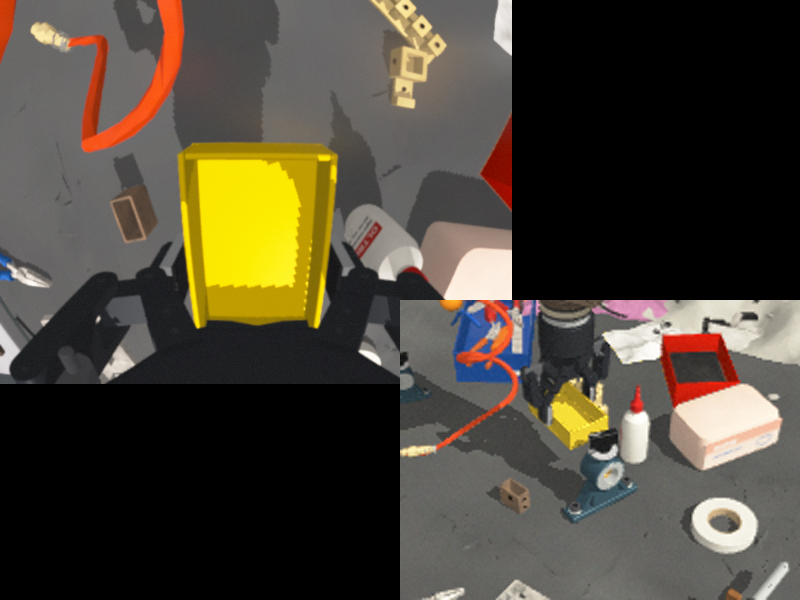

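Clear of the hose and bottle, so I'll lower, slide under the boss and set down.

Emit:
jog_arm:
  deltas: "0 0 -1 0 0 0; 0 0 -1 0 0 0; 0 0 -1 0 0 0; 0 0 -1 0 0 0; 0 0 -0.75 0 0 0; 0 0 0 0 0 0; -0.15 -0.34 0 0 0 0; -0.15 -0.34 0 0 0 0; 0 0 0 0 0 0; 0 0 0 0 0 0"

```text
time: 9.02
eef_pos: [0.62, 0.0408, 0.0298]
tcp_rot: [0.812, 0.584, 0.0, 0.0]
contact_force: [0.2, 0.3, -0.6]
opening: 0.765
finger_force: 35.3
```

```bash
python3 - <<'E'
from h import *
from plant import get_state
print(get_state()['eef_pos'],get_state()['contact_force'])
d=grab('wrist'); s=grab('scene')
im=np.zeros((600,800,3),np.uint8)
im[:384,:512]=d['color']
im[240:600,320:800]=cv2.resize(s['color'][165:255,220:340],(480,360),interpolation=cv2.INTER_CUBIC)
cv2.imwrite('pics/w4.png',im)
E
```

```text
[0.61998339 0.04081811 0.0298046 ] [ 0.15049152  0.34572891 -0.5875028 ]
```

View pics/w4.png

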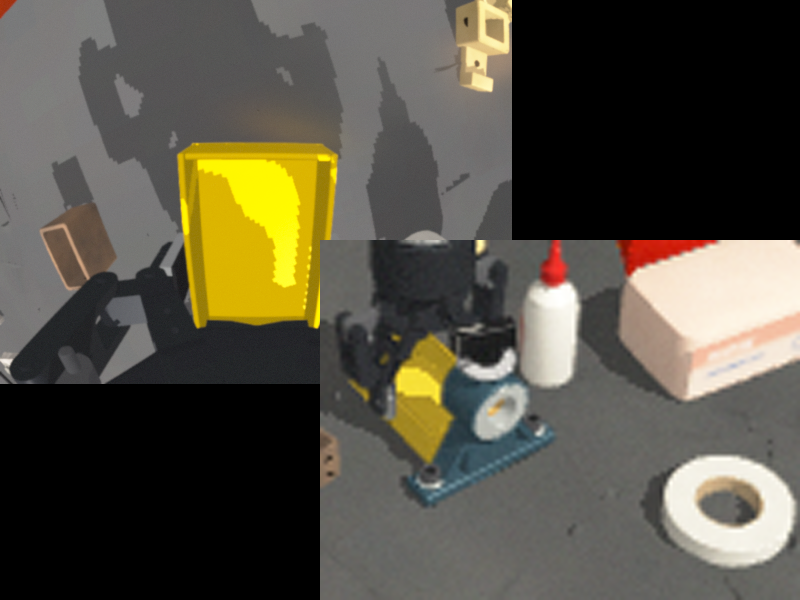

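The bin sits square to the block and just under the boss. I'll feel for the foot's edge gently with the bin.

Emit:
jog_arm:
  deltas: "-0.016 -0.047 0 0 0 0; -0.016 -0.047 0 0 0 0; 0 0 0 0 0 0"

```text
time: 9.5
eef_pos: [0.6191, 0.0391, 0.0293]
tcp_rot: [0.812, 0.584, -0.0, -0.0]
contact_force: [-0.4, 0.2, -1.8]
opening: 0.766
finger_force: 35.3
```

Emit:
jog_arm:
  deltas: "-0.016 -0.047 0 0 0 0; -0.016 -0.047 0 0 0 0; 0 0 0 0 0 0"

```text
time: 9.88
eef_pos: [0.6189, 0.0383, 0.0296]
tcp_rot: [0.812, 0.583, 0.001, -0.0]
contact_force: [1.5, 5.5, -1.9]
opening: 0.769
finger_force: 35.4
```

Emit:
jog_arm:
  deltas: "0.07 0.17 0 0 0 0; 0 0 -0.2 0 0 0; 0 0 0 0 0 0"

```text
time: 10.25
eef_pos: [0.6202, 0.0403, 0.0254]
tcp_rot: [0.812, 0.584, 0.0, 0.0]
contact_force: [0.8, -1.0, 0.1]
opening: 0.767
finger_force: 35.5
```

Emit:
jog_arm:
  deltas: "0 0 0 0 0 0; 0 0 0 0 0 0; 0 0 0.5 0 0 0; 0 0 1 0 0 0; 0 0 1 0 0 0; 0 0 1 0 0 0; 0 0 1 0 0 0; 0 0 1 0 0 0.8; 0 0 1 0 0 1; 0 0 1 0 0 1; 0 0 1 0 0 1; 0 0 1 0 0 1; -0.2 -0.7 1 0 0 1; -0.2 -0.7 1 0 0 1; -0.2 -0.7 1 0 0 1; -0.2 -0.7 0 0 0 1; -0.2 -0.6 0 0 0 1; 0 0 0 0 0 1; 0 0 0 0 0 1; 0 0 0 0 0 0"
  gripper: 0.92

```text
time: 12.75
eef_pos: [0.5998, -0.0274, 0.2762]
tcp_rot: [0.35, 0.937, 0.0, 0.0]
contact_force: [-0.2, -0.4, 0.5]
opening: 0.915
finger_force: 0.0
```

```bash
python3 - <<'E'
from h import *
from plant import get_state
s=get_state(); print(s['eef_pos'],s['contact_force'],s['qpos'].round(2))
d=grab('wrist'); pickle.dump(d,open('pics/w5.pkl','wb'))
print(proj(d,(.598,-.029,.136),1))
print(rect(d,.032))
im=cv2.resize(d['color'],(800,600),interpolation=cv2.INTER_CUBIC)
cv2.imwrite('pics/w5.png',im)
E
```

```text
[ 0.59976991 -0.02738416  0.27618399] [-0.18760791 -0.40699419  0.48345041] [-0.21  0.1   1.74 -0.    1.3  -1.07]
(np.float64(254.41862051166265), np.float64(183.2626004619953))
(617.9905395507812, 38.58061218261719, 69.73758697509766, 110.54525756835938, -18.515342712402344)
```

View pics/w5.png

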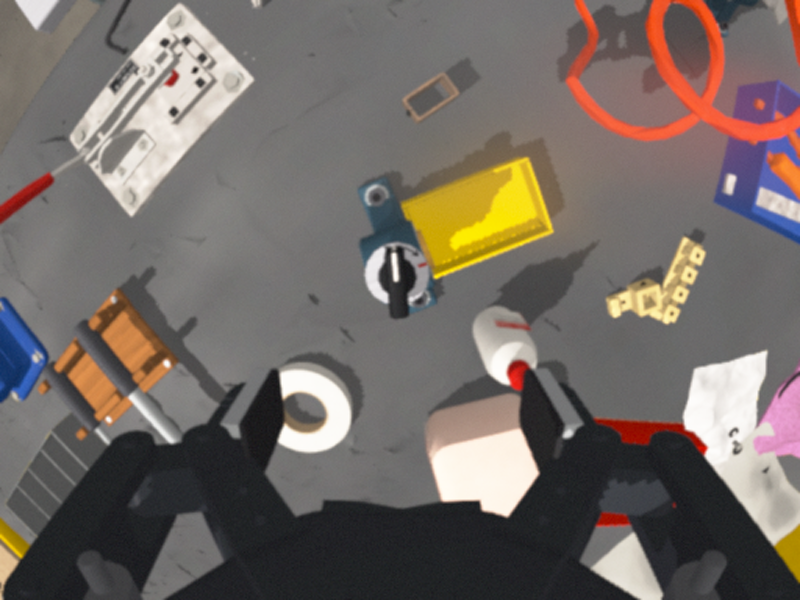

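The white line runs from (393,252) to about (397,283), the wing's far end is at (399,316), the red line is at (420,265), and the bolt heads are at (375,193) and (423,298). The thick drift's handle runs (82,328)–(133,393) with its shank going on to (180,440).

```bash
python3 - <<'E'
from h import *
import fit
d=load('w5');k=.64
w=lambda u,v,z: atz(d,u*k,v*k,z,True)
a=w(393,252,.136);b=w(399,316,.136);print('wing',a,b,np.linalg.norm(b-a),'ctr',(a+b)/2,'ang',np.degrees(np.arctan2(*(a-b)[1::-1])))
p=w(375,193,.022);q=w(423,298,.022);print('bolts',p,q,np.linalg.norm(q-p),'ctr',(p+q)/2,'yaw',np.degrees(np.arctan2(*(q-p)[1::-1])))
r=w(420,265,.108);print('red dir',np.degrees(np.arctan2(*(r-(a+b)/2)[1::-1])))
fit.obs+= [(d,1,(375*k,193*k),(-.047,0,.022)),(d,1,(423*k,298*k),(.047,0,.022)),(d,1,(396.3*k,284*k),(0,0,.136))]
f=fit.least_squares(fit.res,fit.r.x,loss='soft_l1');print(f.x,np.degrees(f.x[2]),fit.res(f.x).reshape(-1,2).round(1)[-3:])
E
```

```text
wing [ 0.58073877 -0.01741538  0.136     ] [ 0.6125084  -0.04049413  0.136     ] 0.03926751742404374 ctr [ 0.59662358 -0.02895475  0.136     ] ang 144.00382189439964
bolts [ 0.5500783  -0.01258265  0.022     ] [ 0.64320403 -0.04084011  0.022     ] 0.0973184728685578 ctr [ 0.59664117 -0.02671138  0.022     ] yaw -16.879548301785952
red dir 68.80338321740861
[ 0.59653827 -0.02830246 -0.31506835] -18.052086525497735 [[ 0.2  1.6]
 [-2.1 -0.1]
 [ 0.3 -0.1]]
```

Emit:
jog_arm:
  deltas: "-0.08 -0.04 -1 0 0 0.43; -0.08 -0.04 -1 0 0 0.43; 0 0 -1 0 0 0; 0 0 -1 0 0 0; 0 0 -1 0 0 0; 0 0 -1 0 0 0; 0 0 -0.6 0 0 0; 0 0 -0.2 0 0 0; 0 0 0 0 0 0"
  gripper: 0.6

```text
time: 13.92
eef_pos: [0.5969, -0.029, 0.1395]
tcp_rot: [0.309, 0.951, 0.0, 0.0]
contact_force: [0.1, -0.5, -0.4]
opening: 0.597
finger_force: 0.0
```

Emit:
jog_arm:
  deltas: "0 0 0 0 0 0; 0 0 0 0 0 0; 0 0 0 0 0 0; 0 0 0 0 0 0; 0 0 0 0 0 0; 0 0 0 0 0 0"
  gripper: 0
  squeeze: 60

```text
time: 14.68
eef_pos: [0.5972, -0.029, 0.1402]
tcp_rot: [0.309, 0.951, 0.0, 0.001]
contact_force: [-0.9, 0.9, 4.7]
opening: 0.122
finger_force: 62.4
```

Emit:
jog_arm:
  deltas: "0 0 0.016 0 0 -0.97; 0 0 0.016 0 0 -0.97; 0 0 0.016 0 0 -0.97; 0 0 0.016 0 0 -0.97; 0 0 0.016 0 0 -0.97; 0 0 0.016 0 0 -0.97; 0 0 0.016 0 0 -0.97; 0 0 0.016 0 0 -0.97; 0 0 0.016 0 0 -0.97; 0 0 0.016 0 0 -0.97; 0 0 0.016 0 0 -0.97; 0 0 0.016 0 0 -0.97; 0 0 0.016 0 0 -0.97; 0 0 0 0 0 0; 0 0 0 0 0 0"

```text
time: 16.55
eef_pos: [0.5975, -0.0289, 0.1441]
tcp_rot: [0.81, 0.586, 0.001, 0.001]
contact_force: [1.9, 1.2, 4.4]
opening: 0.122
finger_force: 62.3
```

Emit:
jog_arm:
  deltas: "0 0 0 0 0 0; 0 0 0 0 0 0; 0 0 0 0 0 0; 0 0 0.5 0 0 0; 0 0 1 0 0 0; 0 0 1 0 0 0; 0 0 1 0 0 0; 0 0 1 0 0 0; 0 0 1 0 0 0; 0 0 1 0 0 0; 0 0 0 0 0 0"
  gripper: 0.6

```text
time: 17.92
eef_pos: [0.5977, -0.0292, 0.2762]
tcp_rot: [0.81, 0.586, 0.001, 0.002]
contact_force: [-0.5, -0.3, 0.8]
opening: 0.602
finger_force: 0.0
```

```bash
python3 - <<'E'
from h import *
from plant import get_state
s=get_state(); print(s['eef_pos'],s['tcp_rot'],s['qpos'].round(2))
d=grab('wrist'); pickle.dump(d,open('pics/w6.pkl','wb'))
print(rect(d,.032))
im=d['color']; c=proj(d,(.5966,-.029,.14),1); u,v=int(c[0]),int(c[1]); print(c)
g=cv2.cvtColor(im,cv2.COLOR_BGR2HSV)
# white line: bright pixels within wing radius
for y in range(v-30,v+31,2): print(y,' '.join('%3d'%g[y,x,2] for x in range(u-26,u+27,2)))
m=cv2.inRange(g,(0,130,90),(6,255,255))|cv2.inRange(g,(172,130,90),(180,255,255))
ys,xs=np.nonzero(m[v-60:v+60,u-60:u+60]); print('red',list(zip(xs+u-60,ys+v-60))[:40])
E
```

```text
[ 0.59773527 -0.02917522  0.27620943] [0.81043208 0.58582837 0.00147284 0.00166863] [-0.22  0.1   1.75 -0.    1.29  0.1 ]
(618.9367065429688, 38.369850158691406, 67.48583221435547, 110.0511245727539, -18.556121826171875)
(np.float64(255.24741929642144), np.float64(184.48269724433513))
154  70  63  64  63  70  72  78  86  89  93  94  97 101 101  99  97  99 102 100  95  91  89  84  77  80  73  78
156  74  67  63  64  70  70  70  72  72  80  95 105 118 121 126 133 117  97  78  77  72  83  97  98  92  85  90
158  74  69  64  64  67  71  72  75  84 114 135 138 118 140 131 153 201 212 165  91  75  90 103  99  91  88  92
160  77  75  63  63  69  71  80 111 129  88  72  61  34 128  98  40 114 221 226 188 117  98 103  97  90  88  96
162  73  73  63  62  69  75 128 136 113  99 106  36  24  84  61  25  50 202 228 224 216 143 104  97  91  91  93
164  78  78  64  66  69 130 161 113 149 150 111  34  43 225 175  39  43 167 226 223 226 210 128  95  88  89  91
166  78  74  66  67  95 184 129 146 154 150 108  39  48 239 198  55  43 137 186 220 226 225 181 109  89  89  95
168  89  81  67  77 173 183 14
[... 1964 characters left out ...]
8 107 107 106 105 106
204 113 113 111 111 112 111 111 111 110 109 105  58  46  51  56  58  62 103 106 107 105 107 106 108 107 105 105
206 110 111 112 110 112 111 111 110 111 109 109 103  92  86  83  95 106 108 109 106 108 109 107 106 107 106 102
208 113 113 111 109 111 111 111 109 111 113 108 109 108 110 107 108 108 109 109 109 112 109 107 104 105 105 103
210 113 110 112 109 110 111 110 110 109 111 110 110 109 107 110 109 108 108 110 109 109 108 107 105 104 105 103
212 112 112 113 112 111 111 110 108 112 110 109 108 108 109 108 111 110 111 109 109 106 106 105 104 104 101 104
214 109 113 112 109 110 111 109 109 111 110 110 106 109 110 108 107 110 109 106 110 108 107 108 106 103 106 103
red []
```

```bash
python3 - <<'E'
from h import *
d=load('w6');print(d['color'][157:164,251:261].tolist()[::2])
d=load('w5');k=.64
w=lambda u,v,z: atz(d,u*k,v*k,z,True)
a=w(82,328,.05);b=w(133,393,.05);c=w(180,440,.05)
print(a,b,np.linalg.norm(b-a),np.degrees(np.arctan2(*(b-a)[1::-1])))
s=load('scene');t=load('top')
# scene0 pixels (c1 tile / scene0): handle rear, handle/shank junction, tip centre
for n,u,v in (('rear',503,458),('tip',549,396)): print(n,atz(s,u*k,v*k,.05))
E
```

```text
[[[138, 135, 136], [135, 132, 135], [133, 132, 134], [128, 125, 137], [100, 101, 138], [82, 86, 138], [101, 103, 141], [140, 139, 151], [174, 172, 174], [183, 179, 184]], [[104, 101, 104], [83, 81, 81], [71, 67, 70], [84, 85, 90], [118, 123, 134], [124, 130, 142], [100, 103, 110], [78, 78, 82], [89, 87, 90], [122, 118, 122]], [[39, 39, 38], [29, 24, 27], [25, 23, 26], [52, 55, 59], [100, 103, 108], [108, 112, 117], [79, 83, 84], [42, 44, 43], [21, 23, 22], [28, 28, 27]], [[35, 33, 33], [32, 26, 28], [32, 30, 31], [76, 78, 81], [135, 141, 147], [145, 152, 158], [103, 107, 111], [54, 56, 58], [32, 28, 30], [26, 27, 27]]]
[ 0.44570345 -0.30169963  0.05      ] [ 0.52659806 -0.30962762  0.05      ] 0.08128216579021229 -5.597341192013091
rear [ 0.4496614  -0.30539335  0.05      ]
tip [ 0.59982035 -0.31308854  0.05      ]
```

The white line meets the red one (both at column 256), and the bin is undisturbed. Now over to the cradle.

Emit:
jog_arm:
  deltas: "-0.42 -0.985 0 0 0 -0.94; -0.42 -0.985 0 0 0 -0.94; -0.42 -0.985 0 0 0 -0.94; -0.42 -0.985 0 0 0 -0.94; -0.42 -0.985 0 0 0 -0.94; -0.42 -0.985 0 0 0 -0.94; -0.42 -0.985 0 0 0 -0.94; -0.42 -0.985 0 0 0 -0.94; -0.42 -0.985 0 0 0 -0.94; -0.42 -0.985 0 0 0 -0.94; -0.42 -0.985 0 0 0 -0.94; -0.42 -0.985 0 0 0 -0.94; -0.42 -0.985 0 0 0 -0.94; -0.42 -0.985 0 0 0 -0.94; 0 0 0 0 0 0"

```text
time: 19.85
eef_pos: [0.4783, -0.3053, 0.272]
tcp_rot: [0.999, -0.033, -0.001, -0.001]
contact_force: [0.6, 0.8, 0.4]
opening: 0.6
finger_force: 0.0
```

```bash
python3 - <<'E'
from h import *
from plant import get_state
s=get_state(); print(s['eef_pos'],s['tcp_rot'],s['qpos'].round(2))
d=grab('wrist'); pickle.dump(d,open('pics/w7.pkl','wb'))
im=d['color']; cv2.imwrite('pics/w7.png',cv2.resize(im,(800,600),interpolation=cv2.INTER_CUBIC))
E
```

```text
[ 0.47828083 -0.30525004  0.27201989] [ 9.99466117e-01 -3.26454434e-02 -9.68262266e-04 -9.05023607e-04] [-0.75  0.03  1.82  0.    1.29  0.89]
```

View pics/w7.png

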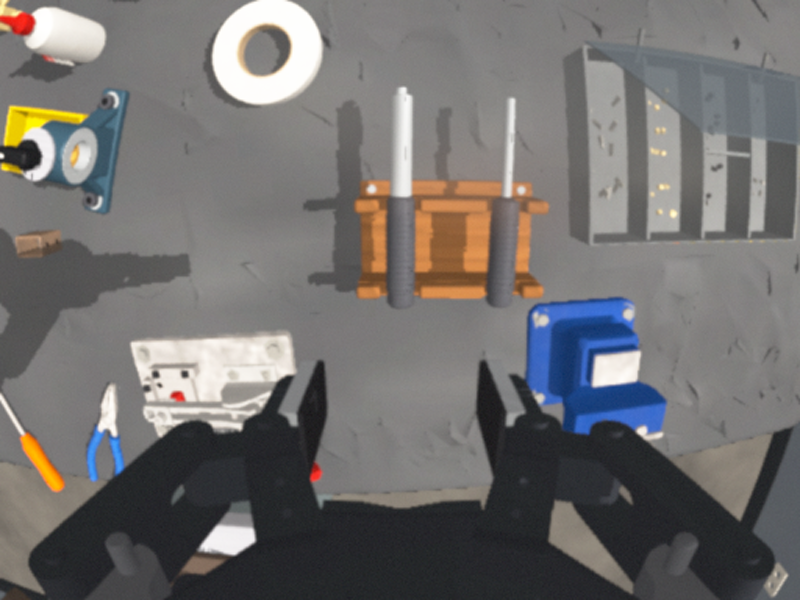

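The thick drift (left) shows its nose at (402,88), shank/handle junction at (401,196) and handle rear at (400,305). The cradle bars are at rows 205 and 287, the thin drift is on the right at column 505, and the bush is still in the block. That was the last picture, so everything from here is numeric.

```bash
python3 - <<'E'
from h import *
d=load('w7');s=load('scene');k=.64
w=lambda u,v,z: atz(d,u*k,v*k,z,True)
n=w(402,89,.05);j=w(401,196,.05);r=w(400,304,.05)
for p in(n,j,r):print(p.round(4))
print('len',np.linalg.norm(n-j),np.linalg.norm(j-r),'ang',np.degrees(np.arctan2(*(n-j)[1::-1])),np.degrees(np.arctan2(*(j-r)[1::-1])))
u=(n-r)/np.linalg.norm(n-r)
print('grip by j',j-.042*u,'by r',r+.043*u,'by n',n-.123*u)
# height check with scene: nose tip and rear pixel
for a,b in(((549,394),(402,89)),((497,463),(400,306))): print(tri(ray(s,a[0]*k,a[1]*k),ray(d,b[0]*k,b[1]*k,True)))
# column edges of handle rows
g=cv2.cvtColor(d['color'],cv2.COLOR_BGR2GRAY)
for y in(80,100,150,170):print(y,g[y,240:275].tolist())
E
```

```text
[ 0.6042 -0.3139  0.05  ]
[ 0.5243 -0.308   0.05  ]
[ 0.4408 -0.3018  0.05  ]
len 0.08009143092650288 0.08378093889978754 ang -4.234195399231485 -4.248572275725303
grip by j [ 0.48245317 -0.30492874  0.05      ] by r [ 0.48366965 -0.30500865  0.05      ] by n [ 0.48154785 -0.30485129  0.05      ]
(array([ 0.60379225, -0.31267688,  0.05041807]), [np.float64(0.0013133339003489107), np.float64(0.0013133339003490163)])
(array([ 0.43837432, -0.30162701,  0.04760739]), [np.float64(3.7875750719220125e-05), np.float64(3.7875750719278014e-05)])
80 [131, 129, 128, 132, 133, 135, 134, 136, 135, 133, 139, 150, 165, 182, 195, 207, 222, 233, 241, 246, 245, 238, 224, 194, 151, 133, 133, 132, 133, 131, 132, 130, 133, 130, 131]
100 [130, 130, 131, 132, 130, 132, 131, 129, 130, 130, 142, 154, 172, 189, 202, 217, 226, 235, 234, 214, 230, 232, 222, 183, 142, 130, 131, 132, 132, 133, 133, 132, 131, 131, 131]
150 [155, 153, 152, 154, 152, 149, 126, 92, 71, 72, 78, 86, 92, 98, 101, 108, 112, 117, 122, 129, 129, 123, 117, 112, 108, 118, 141, 149, 153, 151, 151, 154, 153, 150, 148]
170 [154, 154, 156, 156, 156, 154, 142, 104, 74, 70, 81, 85, 92, 98, 100, 107, 109, 113, 116, 122, 120, 113, 112, 111, 111, 121, 146, 156, 156, 156, 156, 156, 156, 154, 156]
```

Emit:
jog_arm:
  deltas: "0.1 0 -1 0 0 -0.09; 0.1 0.02 -1 0 0 0; 0 0 -1 0 0 0; 0 0 -1 0 0 0; 0 0 -1 0 0 0; 0 0 -1 0 0 0; 0 0 -1 0 0 0; 0 0 -1 0 0 0; 0 0 -1 0 0 0; 0 0 -1 0 0 0; 0 0 -0.8 0 0 0; 0 0 -0.3 0 0 0; 0 0 0 0 0 0"

```text
time: 21.52
eef_pos: [0.4831, -0.3043, 0.0512]
tcp_rot: [0.999, -0.037, -0.0, -0.0]
contact_force: [0.4, -0.2, -0.2]
opening: 0.599
finger_force: 0.0
```

```bash
python3 - <<'E'
from plant import get_state
s=get_state(); print(s['eef_pos'],s['tcp_rot'],s['contact_force'])
E
```

```text
[ 0.4830841  -0.30431592  0.05116484] [ 9.99331032e-01 -3.65709093e-02 -1.81721744e-04 -1.52495715e-04] [ 0.39021924 -0.16969695 -0.19525407]
```

Emit:
jog_arm:
  deltas: "0 0 0 0 0 0; 0 0 0 0 0 0; 0 0 0 0 0 0; 0 0 0 0 0 0; 0 0 0 0 0 0; 0 0 0 0 0 0"
  gripper: 0
  squeeze: 110

```text
time: 22.28
eef_pos: [0.4837, -0.305, 0.0528]
tcp_rot: [0.999, -0.037, 0.001, 0.001]
contact_force: [-0.1, -0.5, 6.0]
opening: 0.219
finger_force: 107.5
```

Emit:
jog_arm:
  deltas: "0 0 0.5 0 0 0; 0 0 1 0 0 0; 0 0 1 0 0 0; 0 0 1 0 0 0; 0.1 0.2 1 0 0 0.5; 0.23 0.47 0.5 0 0 0.98; 0.23 0.47 0 0 0 0.98; 0.23 0.47 0 0 0 0.98; 0.23 0.47 0 0 0 0.98; 0.23 0.47 0 0 0 0.98; 0.23 0.47 0 0 0 0.98; 0.23 0.47 0 0 0 0.98; 0.23 0.47 0 0 0 0.98; 0.23 0.47 0 0 0 0.98; 0.23 0.47 0 0 0 0.98; 0.23 0.47 0 0 0 0.98; 0.23 0.47 0 0 0 0.98; 0.23 0.47 0 0 0 0.98; 0 0 0 0 0 0; 0 0 0 0 0 0"

```text
time: 24.78
eef_pos: [0.5449, -0.1784, 0.1521]
tcp_rot: [0.811, 0.585, 0.0, 0.0]
contact_force: [0.4, 0.7, -1.9]
opening: 0.22
finger_force: 107.6
```

```bash
python3 - <<'E'
from h import *
from plant import get_state
s=get_state(); print(s['eef_pos'],s['tcp_rot'],s['contact_force'],s['qpos'].round(2),s['opening'])
M=R.from_quat(s['tcp_rot']).as_matrix(); x=M[:,0]
print('tool x ang',np.degrees(np.arctan2(x[1],x[0])),x[2])
d=grab('wrist'); pickle.dump(d,open('pics/w8.pkl','wb'));c=grab('scene')
t=s['eef_pos']
for L in(.042,.117,.123):
    p=t+x*L; print(L,proj(d,p,1),proj(c,p))
g=cv2.cvtColor(d['color'],cv2.COLOR_BGR2GRAY)
for y in range(0,140,4): print(y,g[y,236:280:1].tolist() if y%12==0 else '')
E
```

```text
[ 0.54494184 -0.17843406  0.15214815] [8.11112724e-01 5.84889696e-01 5.93423814e-05 4.34609688e-04] [ 0.38847801  0.72254719 -1.93388623] [-0.49  0.17  1.91 -0.    1.07 -0.17] 0.22009139901976255
tool x ang 71.59039464900985 -0.0004121307351817162
0.042 (np.float64(258.1614074425444), np.float64(175.40675475984293)) (np.float64(288.14523166231214), np.float64(206.50227659603257))
0.117 (np.float64(258.3052200474127), np.float64(0.8823295519084127)) (np.float64(269.776768940729), np.float64(190.59467611611996))
0.123 (np.float64(258.3015720552124), np.float64(-11.693464524533653)) (np.float64(268.3798138334371), np.float64(189.3848740726935))
0 [50, 47, 46, 49, 61, 68, 82, 95, 110, 126, 132, 134, 133, 137, 138, 139, 143, 146, 146, 149, 149, 150, 147, 145, 152, 176, 199, 209, 205, 203, 187, 161, 139, 123, 106, 97, 92, 91, 90, 90, 91, 92, 91, 88]
4 
8 
12 [99, 105, 111, 114, 119, 119, 123, 127, 127, 131, 131, 133, 135, 139, 140, 142, 142, 146, 148, 150, 146, 149, 147, 147, 144, 144, 144, 141, 139, 154, 190, 200, 199, 193, 190, 184, 175, 154, 136, 125, 119, 113, 109, 101]
16 
20 
24 [74,
[... 1603 characters left out ...]
 
104 
108 [107, 109, 115, 117, 119, 124, 124, 127, 127, 131, 133, 133, 136, 136, 138, 139, 136, 137, 139, 139, 139, 138, 139, 138, 139, 134, 134, 134, 133, 132, 130, 130, 128, 128, 127, 127, 123, 116, 107, 98, 91, 89, 89, 89]
112 
116 
120 [108, 110, 111, 117, 121, 126, 127, 128, 130, 133, 135, 137, 138, 140, 139, 139, 140, 137, 140, 137, 141, 141, 138, 137, 139, 136, 136, 135, 134, 134, 132, 129, 129, 127, 127, 124, 122, 117, 112, 109, 108, 108, 106, 107]
124 
128 
132 [108, 108, 114, 121, 124, 123, 127, 130, 132, 132, 135, 138, 139, 140, 139, 141, 140, 142, 141, 143, 142, 141, 140, 140, 137, 138, 140, 136, 134, 134, 135, 131, 131, 129, 129, 124, 121, 118, 110, 106, 107, 106, 106, 106]
136
```

```bash
python3 - <<'E'
from h import *
c=load('scene');d=load('w8')
from plant import get_state
s=get_state();t=s['eef_pos'];x=R.from_quat(s['tcp_rot']).as_matrix()[:,0]
g=cv2.cvtColor(c['color'],cv2.COLOR_BGR2GRAY)
print(g[180:212:1,262:294].tolist().__len__())
for v in range(182,212,2): print(v,' '.join('%3d'%q for q in g[v,260:296]))
for dz in(0,-.0028):
  for L in(.05,.08,.11,.123): print(dz,L,np.round(proj(c,t+x*L+[0,0,dz]),1))
# tape, bottle positions (top/scene refs)
E
```

```text
32
182  66  97 100  99  98  98  98 100  96 101 120 155 171 186 203 220 232 239 245 248 249 250 250 246 210  99  64  65  41  34  37  36  33  38  36  41
184 203  87  60  93 100 100  96  98 100 105 111 156 169 185 201 219 229 237 242 245 247 247 248 246 164  81  67  66  50  34  33  33  39  36  40  39
186  35  35  29  39  55  78  98  99 101 106 100 147 170 187 203 218 227 235 239 243 245 246 246 244 140  73  65  65  65  48  38  40  36  36  38  37
188  24  29  32  37  33  38  41  79  96 112 111 148 168 182 201 215 226 234 239 242 244 245 244 239 115  66  66  66  64  46  38  38  34  38  35  31
190  18  23  22  25  39  42  31  52 146 145 135 138 131 159 193 211 223 232 238 241 242 242 242 240 134 102  74  69  52  31  36  36  36  39  41  40
192  20  25  26  23  24  32  31 123 136 136 140 140 140 138 130 168 218 230 237 238 241 241 241 214 121 102  99  83  44  41  63  55  40  45  41  31
194  32  30  31  32  39  36 129 214 174 131 133 135 138 145 139 137 134 150 227 236 238 240 239 180 110  99 102  62  39  65  73  64  51  50  54  44
196 143 144 147 149 218 223 221 220 132  72 133 127 132 136 1
[... 616 characters left out ...]
71  73  88  78  58  55  54  66  97 110 104  45  39  39  37  37
206 105 130 130 139 130 139 143 141 136 134 191 132 102 104 102 100 102 103 101 106  72  51  64  39  43  51  53  53  51  64 105  59  30  34  34  34
208 134 133 130 136 144 147 145 146 137 198 174 110  94  80  94 100  99 103 104 103 105 103  65  43  42  51  52  55  52  57  53  39  35  39  37  50
210 134 125 130 137 140 144 139 134 134 119  78  87  80  66  91 100  97 100 101 104 102 102 102  78  41  31  51  53  54  52  52  57  47  38  38  35
0 0.05 [286.1 204.9]
0 0.08 [278.6 198.4]
0 0.11 [271.4 192.2]
0 0.123 [268.4 189.5]
-0.0028 0.05 [286.  205.7]
-0.0028 0.08 [278.6 199.2]
-0.0028 0.11 [271.4 192.9]
-0.0028 0.123 [268.3 190.3]
```

Emit:
jog_arm:
  deltas: "0.11 -0.04 -1 0 0 0; 0 0 -1 0 0 0; 0 0 -1 0 0 0; 0 0 -0.7 0 0 0; 0 0 -0.27 0 0 0; 0 0 0 0 0 0; 0 0 0 0 0 0"

```text
time: 25.75
eef_pos: [0.5478, -0.1793, 0.073]
tcp_rot: [0.811, 0.585, 0.0, 0.001]
contact_force: [-1.0, -0.4, -1.8]
opening: 0.227
finger_force: 107.7
```

```bash
cat > st.py <<'E'
from h import *
from plant import get_state
s=get_state();t=s['eef_pos'];x=R.from_quat(s['tcp_rot']).as_matrix()[:,0]
k=np.array([.5973,-.0289])-t[:2]
print(t.round(4),'ang',np.degrees(np.arctan2(x[1],x[0])).round(2),'pitch',np.degrees(x[2]).round(2),'F',s['contact_force'].round(1),'T',s['wrist_torque'].round(2))
print('lateral err (toward n)',k@[.9487,-.3161],'along to knob',k@[.3161,.9487],'face y',-(k@[.3161,.9487])+.117)
E
python3 st.py
```

```text
[ 0.5478 -0.1793  0.073 ] ang 71.67 pitch -0.02 F [-1.  -0.4 -1.8] T [-0.07 -0.01 -0.  ]
lateral err (toward n) -0.000569660704668602 along to knob 0.15831859002904902 face y -0.041318590029049015
```

Emit:
jog_arm:
  deltas: "0.29 0.96 0 0 0 0; 0.095 0.285 0 0 0 0; 0 0 0 0 0 0"

```text
time: 26.12
eef_pos: [0.5551, -0.1532, 0.0723]
tcp_rot: [0.81, 0.586, 0.0, 0.0]
contact_force: [-0.5, 0.7, -3.1]
opening: 0.223
finger_force: 107.7
```

Emit:
jog_arm:
  deltas: "0.032 0.095 0 0 0 0; 0.032 0.095 0 0 0 0; 0.032 0.095 0 0 0 0; 0 0 0 0 0 0"

```text
time: 26.62
eef_pos: [0.5567, -0.1483, 0.0721]
tcp_rot: [0.811, 0.585, -0.0, -0.0]
contact_force: [0.7, 0.1, -1.7]
opening: 0.219
finger_force: 108.0
```

```bash
python3 st.py
```

```text
[ 0.5567 -0.1483  0.0721] ang 71.67 pitch -0.0 F [ 0.7  0.1 -1.7] T [ 0.06 -0.03  0.06]
lateral err (toward n) 0.0007367849062091635 along to knob 0.12614584100695755 face y -0.009145841006957547
```

The nose has entered the hole without contact. Now pushing.

Emit:
jog_arm:
  deltas: "0.06 0.11 0 0 0 0; 0.04 0.12 0 0 0 0; 0.04 0.12 0 0 0 0; 0.04 0.12 0 0 0 0; 0 0 0 0 0 0"

```text
time: 27.25
eef_pos: [0.5597, -0.1411, 0.0722]
tcp_rot: [0.81, 0.586, -0.002, 0.001]
contact_force: [-2.8, -5.8, -0.6]
opening: 0.225
finger_force: 108.1
```

```bash
python3 st.py
```

```text
[ 0.5597 -0.1411  0.0722] ang 71.75 pitch -0.25 F [-2.8 -5.8 -0.6] T [-0.95  0.51  0.05]
lateral err (toward n) 0.00021002497551937574 along to knob 0.11830515912763706 face y -0.0013051591276370539
```

Emit:
jog_arm:
  deltas: "0.04 0.12 0 0 0 0; 0.04 0.12 0 0 0 0; 0.04 0.12 0 0 0 0; 0.04 0.12 0 0 0 0; 0.04 0.12 0 0 0 0; 0.04 0.12 0 0 0 0; 0 0 0 0 0 0"

```text
time: 28.12
eef_pos: [0.5645, -0.1265, 0.0722]
tcp_rot: [0.81, 0.586, -0.002, 0.001]
contact_force: [-2.5, -5.4, -1.3]
opening: 0.217
finger_force: 108.2
```

```bash
python3 st.py
```

```text
[ 0.5645 -0.1265  0.0722] ang 71.74 pitch -0.22 F [-2.5 -5.4 -1.3] T [-0.89  0.48  0.07]
lateral err (toward n) 0.000259585671877588 along to knob 0.10293417609053084 face y 0.014065823909469172
```

Emit:
jog_arm:
  deltas: "0.04 0.12 0 0 0 0; 0.04 0.12 0 0 0 0; 0.04 0.12 0 0 0 0; 0.04 0.12 0 0 0 0; 0.04 0.12 0 0 0 0; 0.04 0.12 0 0 0 0; 0 0 0 0 0 0; 0 0 0 0 0 0"

```text
time: 29.12
eef_pos: [0.5699, -0.1102, 0.0721]
tcp_rot: [0.811, 0.585, -0.0, 0.0]
contact_force: [0.0, -0.1, -2.9]
opening: 0.219
finger_force: 108.1
```

```bash
python3 st.py; python3 - <<'E'
from h import *
d=grab('wrist');c=load('scene')
# bronze pixels: where are they (wrist); bin interior
g=cv2.cvtColor(d['color'],cv2.COLOR_BGR2HSV)
for n,p in (('bin floor',(.619,.039,.003)),('flange',(.6045,-.0065,.07)),('bin near',(.606,.0,.02))): print(n,np.round(proj(d,p,1)))
d=grab('top'); g=d['color'];u,v=map(int,proj(d,(.615,.03,.01)));print(u,v)
for y in range(v-10,v+11): print(' '.join('%02x%02x%02x'%tuple(q) for q in g[y,u-14:u+16:2]))
E
```

```text
[ 0.5699 -0.1102  0.0721] ang 71.67 pitch -0.0 F [ 0.  -0.1 -2.9] T [-0.    0.01 -0.02]
lateral err (toward n) 0.0002826822287788011 along to knob 0.08574869662103848 face y 0.03125130337896152
bin floor [257. -19.]
flange [259.  19.]
bin near [257.  31.]
247 193
469bae 36abc3 37aac1 319cb3 329ab0 3b9bb1 4ba1b2 5a9dac 64909b 68838c 6c7479 6c7375 6d7072 6d7172 6a6d6e
44aec1 3cbdd4 3cbbd4 31abc2 31a1b8 36a0b7 379eb2 44a0b2 529bab 5b9aa6 67828c 6b7c81 6e7477 6c7174 686b6d
45b9ce 3ecbe2 3fcbe3 3cc1d9 39b3ca 36abc2 319fb6 369bb0 3e9fb2 49a1b2 5895a5 638d97 6a7f88 6b7376 656b6c
42bed4 41d0e9 41d3ea 40cfe7 3ac4dc 3ebed5 35aec4 33a2b8 33a1b6 3ba0b5 459eb1 5197a8 5a8f9f 637d85 676b6b
3ec3d9 40d2ea 42d3ec 41d2eb 40d0e8 40cce4 3fc2d9 39b3ca 33abc2 34a0b8 38a2b8 3e9ab0 4697ab 5c8a97 797c7c
41c9e0 43d3eb 41d4ec 42d3ec 43d4ec 3fd1e9 40cee6 3ec6dd 3abad2 36a3ba 33a2ba 349eb4 3d97ab 5a8793 8f9192
41cbe3 40d3eb 43d4ec 44d4ec 44d4ed 43d2ea 40cfe6 42cfe7 40c1d9 3aa2bc 37a1b8 37a1b8 3c8fa3 57707b 888c8d
3ecee5 42d4ec 45d5ed 41d3ec 40d1e9 40cbe2 3ec5dc 42cce4 40b7d1 4199b3 429ab3 479fb5 488698 586268 717
[... 668 characters left out ...]
 30a0b7 33a1b8 329eb6 3c91ab 3d86a2 3d90a9 3e94a9 516062 6e6d69 7c7d7e
456370 3d7383 378397 318ea3 349ab0 309cb3 329fb6 31a0b7 389bb3 3994ad 399ab2 3b94a8 4c5957 605e56 6e6e6c
4d575d 455d68 3f6979 37798b 2f899d 3093a9 2e9ab1 31a0b6 309db5 359cb4 309db4 3794a9 4a5d5f 524f43 59574f
515557 50555c 4b5b61 456772 3c7385 338396 328fa5 329fb3 309cb3 2e9eb4 33a0b8 3699ad 446a74 484439 4f4a40
4e5255 4f5155 4e5255 49575c 47616a 426e7c 377d8e 3392a5 3094aa 309ab0 33a0b7 349db3 3c717e 4b483f 48443a
4f5253 4f5154 4f5355 4c5153 50565a 495a61 456975 3b7a8a 338498 3390a6 309bb2 329ab0 3d6f7e 4b473f 4c483d
4f5256 4f5454 4e5052 4f5254 4d5254 4d5357 4c585d 47636d 406f7e 388194 338fa4 3290a5 426773 4d493e 4d483e
```

```bash
cat > bz.py <<'E'
from h import *
d=grab('top') 
g=d['color'].astype(int); r=g[:,:,2]/(g[:,:,1]+1)
u0,v0=map(int,proj(d,(.615,.03,.01)))
m=np.zeros(r.shape,bool); m[v0-14:v0+14,u0-18:u0+14]=True
m&=(r>1.17)&(g[:,:,2]-g[:,:,0]>60); ys,xs=np.nonzero(m)
print(len(xs),xs.mean(),ys.mean(),'z.015',atz(d,xs.mean(),ys.mean(),.015),'z.07',atz(d,xs.mean(),ys.mean(),.07))
for z in(.015,.07):
  q=atz(d,xs.mean(),ys.mean(),z)[:2]-[.5973,-.0289]; print(z,'block x,y',q@[.948,-.317],q@[.317,.948])
E
python3 bz.py
```

```text
39 250.6153846153846 194.07692307692307 z.015 [0.61183227 0.01743406 0.015     ] z.07 [0.60076012 0.01632238 0.07      ]
0.015 block x,y -0.0009113103743392136 0.04853142121713822
0.07 block x,y -0.01105529618819607 0.04396767374996692
```

The force dropped to zero and the bronze now shows in the bin (block y ≈ 48 mm at floor height). Retracting the drift.

Emit:
jog_arm:
  deltas: "-0.158 -0.474 0 0 0 0; -0.316 -0.949 0 0 0 0; -0.316 -0.949 0 0 0 0; -0.316 -0.949 0 0 0 0; 0 0 0 0 0 0; 0 0 1 0 0 0; 0 0 1 0 0 0; 0 0 1 0 0 0; 0 0 1 0 0 0; -0.24 -0.4 0 0 0 -0.95; -0.24 -0.4 0 0 0 -0.95; -0.24 -0.4 0 0 0 -0.95; -0.24 -0.4 0 0 0 -0.95; -0.24 -0.4 0 0 0 -0.95; -0.24 -0.4 0 0 0 -0.95; -0.24 -0.4 0 0 0 -0.95; -0.24 -0.4 0 0 0 -0.95; -0.24 -0.4 0 0 0 -0.95; 0 0 0 0 0 0"

```text
time: 31.65
eef_pos: [0.5047, -0.2489, 0.1531]
tcp_rot: [0.98, 0.197, 0.0, 0.0]
contact_force: [1.1, 0.6, -2.5]
opening: 0.218
finger_force: 108.2
```

Emit:
jog_arm:
  deltas: "-0.22 -0.5 0 0 0 -0.95; -0.22 -0.5 0 0 0 -0.95; -0.22 -0.5 0 0 0 -0.95; -0.22 -0.5 0 0 0 -0.95; -0.22 -0.5 0 0 0 -0.9; 0 0 0 0 0 0; 0 0 0 0 0 0"

```text
time: 32.52
eef_pos: [0.4829, -0.2981, 0.1523]
tcp_rot: [0.999, -0.036, 0.0, -0.0]
contact_force: [0.3, -0.1, -2.1]
opening: 0.221
finger_force: 108.2
```

```bash
python3 st.py; python3 bz.py
```

```text
[ 0.4829 -0.2981  0.1523] ang -4.13 pitch 0.01 F [ 0.3 -0.1 -2.1] T [ 0.03  0.06 -0.02]
lateral err (toward n) 0.02349726725887241 along to knob 0.291529045500369 face y -0.17452904550036902
41 250.97560975609755 194.1219512195122 z.015 [0.61166202 0.01603561 0.015     ] z.07 [0.60059481 0.01496443 0.07      ]
0.015 block x,y -0.0006293961518721128 0.04715171912165963
0.07 block x,y -0.010781546525729017 0.0426279294134197
```

Emit:
jog_arm:
  deltas: "0.03 -0.33 0 0 0 -0.02; 0 0 0 0 0 0; 0 0 -1 0 0 0; 0 0 -1 0 0 0; 0 0 -1 0 0 0; 0 0 0 0 0 0"

```text
time: 33.33
eef_pos: [0.4815, -0.3036, 0.0886]
tcp_rot: [0.999, -0.038, -0.003, -0.002]
contact_force: [0.3, -0.3, -2.3]
opening: 0.223
finger_force: 108.1
```

```bash
python3 st.py
```

```text
[ 0.4815 -0.3036  0.0886] ang -4.37 pitch -0.3 F [ 0.3 -0.3 -2.3] T [-0.03  0.03 -0.03]
lateral err (toward n) 0.023022851653957375 along to knob 0.29725256261953137 face y -0.18025256261953138
```

Emit:
jog_arm:
  deltas: "0 0 0 0 0 0; 0 0 -0.8 0 0 0; 0 0 -0.7 0 0 0; 0 0 0 0 0 0; 0 0 0 0 0 0"

```text
time: 33.95
eef_pos: [0.4832, -0.3052, 0.062]
tcp_rot: [0.999, -0.038, -0.0, -0.0]
contact_force: [-0.2, 0.0, -1.9]
opening: 0.225
finger_force: 108.1
```

```bash
python3 st.py
```

```text
[ 0.4832 -0.3052  0.062 ] ang -4.37 pitch -0.01 F [-0.2  0.  -1.9] T [-0.05 -0.   -0.02]
lateral err (toward n) 0.020875000847833905 along to knob 0.29818133675163894 face y -0.18118133675163894
```

Emit:
jog_arm:
  deltas: "0 0 -0.2 0 0 0; 0 0 -0.2 0 0 0; 0 0 -0.05 0 0 0; 0 0 0 0 0 0; 0 0 0 0 0 0"

```text
time: 34.58
eef_pos: [0.4833, -0.3052, 0.0531]
tcp_rot: [0.999, -0.038, 0.0, 0.0]
contact_force: [0.5, 0.7, -2.2]
opening: 0.223
finger_force: 108.1
```

Emit:
jog_arm:
  deltas: "0 0 -0.05 0 0 0; 0 0 0 0 0 0; 0 0 0 0 0 0"

```text
time: 34.95
eef_pos: [0.4833, -0.3053, 0.0528]
tcp_rot: [0.999, -0.038, 0.0, 0.0]
contact_force: [-2.3, 2.1, 5.1]
opening: 0.217
finger_force: 108.5
```

Emit:
jog_arm:
  deltas: "0 0 -0.05 0 0 0; 0 0 0 0 0 0; 0 0 0 0 0 0"

```text
time: 35.33
eef_pos: [0.4834, -0.3053, 0.0527]
tcp_rot: [0.999, -0.038, -0.0, -0.0]
contact_force: [-5.0, 3.1, 10.2]
opening: 0.224
finger_force: 109.4
```

Seated in the notches. Release and withdraw.

Emit:
jog_arm:
  deltas: "0 0 0.05 0 0 0; 0 0 0 0 0 0"

```text
time: 35.58
eef_pos: [0.4834, -0.3053, 0.0528]
tcp_rot: [0.999, -0.038, 0.0, 0.0]
contact_force: [-2.8, 3.1, 6.2]
opening: 0.218
finger_force: 109.2
```

Emit:
jog_arm:
  deltas: "0 0 0 0 0 0; 0 0 0 0 0 0; 0 0 0 0 0 0; 0 0 0 0 0 0; 0 0 0.5 0 0 0; 0 0 1 0 0 0; 0 0 1 0 0 0; 0 0 1 0 0 0; 0 0 1 0 0 0; 0 0 1 0 0 0; 0 0 1 0 0 0; 0 0 1 0 0 0; 0 0 1 0 0 0; 0 0 1 0 0 0; 0 0 1 0 0 0; 0 0 0.5 0 0 0; 0 0 0 0 0 0; 0 0 0 0 0 0"
  gripper: 0.6

```text
time: 37.83
eef_pos: [0.4828, -0.3049, 0.2711]
tcp_rot: [0.999, -0.038, -0.001, -0.001]
contact_force: [-0.5, 0.4, 0.6]
opening: 0.598
finger_force: 0.0
```

```bash
python3 st.py; python3 bz.py; python3 - <<'E'
from h import *
old=load('w7');d=grab('wrist');c0=cv2.imread('pics/scene0.png');c=grab('scene')
a=cv2.absdiff(cv2.resize(c['color'],(800,600),interpolation=cv2.INTER_CUBIC),c0).max(2); a=(a>60).astype(np.uint8); a=cv2.morphologyEx(a,2,np.ones((3,3)))
n,_,st,_=cv2.connectedComponentsWithStats(a); print([r.tolist() for r in st[1:] if r[4]>40])
g=cv2.cvtColor(d['color'],cv2.COLOR_BGR2GRAY)
# find thick drift in new wrist view via template match with the old one
o=cv2.cvtColor(old['color'],cv2.COLOR_BGR2GRAY)
for nm,(y0,y1,x0,x1) in dict(drift=(50,203,240,275),thin=(58,203,308,336),bar=(112,136,226,352),tape=(0,68,132,210)).items():
    r=cv2.matchTemplate(g,o[y0:y1,x0:x1],cv2.TM_CCOEFF_NORMED); _,m,_,l=cv2.minMaxLoc(r); print(nm,m,l[0]-x0,l[1]-y0)
E
```

```text
[ 0.4828 -0.3049  0.2711] ang -4.37 pitch -0.08 F [-0.5  0.4  0.6] T [-0.01  0.03 -0.01]
lateral err (toward n) 0.021344662656390786 along to knob 0.2979919307584138 face y -0.1809919307584138
42 251.04761904761904 194.16666666666666 z.015 [0.61148676 0.01575475 0.015     ] z.07 [0.60042463 0.0146917  0.07      ]
0.015 block x,y -0.0007065047377607031 0.046829907693377054
0.07 block x,y -0.010856421958318336 0.042315438014087464
[[252, 45, 13, 10, 80], [15, 48, 150, 129, 7131], [285, 59, 6, 19, 92], [182, 59, 229, 141, 10160], [181, 60, 15, 8, 67], [63, 64, 121, 38, 2334], [293, 66, 7, 8, 46], [342, 67, 8, 9, 60], [251, 77, 16, 9, 78], [269, 82, 15, 6, 61], [380, 90, 251, 162, 18522], [346, 93, 34, 23, 258], [587, 149, 58, 51, 1358], [474, 152, 17, 24, 134], [228, 161, 10, 12, 75], [0, 191, 87, 158, 7575], [43, 195, 11, 7, 46], [630, 203, 13, 12, 94], [41, 209, 13, 8, 56], [77, 233, 45, 64, 719], [578, 251, 12, 7, 49], [497, 256, 52, 57, 2032], [564, 265, 30, 37, 629], [174, 281, 67, 46, 1951], [356, 292, 41, 53, 1320], [111, 304, 17, 19, 122], [0, 335, 127, 117, 3872], [116, 465, 38, 87, 1710], [73, 585, 26, 15, 152], [0, 588, 28, 12, 238]]
drift 0.9910025596618652 1 4
thin 0.9882984161376953 0 3
bar 0.9599097371101379 1 4
tape 0.9972138404846191 -1 4
```

The drift is back where it was relative to the cradle (within about 1 px). The thin drift and tape haven't moved, and the bush is in the bin.

```bash
python3 -c "
from plant import ctrl; print(ctrl.sign_off())"
```

```text
the job is handed in; nothing more can be done
None
```

The job is handed in at about 38 s: the lock screw is turned to the red line, the bush is in the bin, and the thick drift is back in its place in the cradle.

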